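# Close a case and hold it against the sprung bracket for the screws

### The job

Close the small open aluminium case by setting its loose cover on it, lip down inside the walls. Then stand the closed case flat on the bench with a short end squarely and centrally against the sprung steel plate of the bench bracket, and press it gently and steadily with about 8 N (5 to 12 N will do), which sinks the plate about half way. Finish while still holding it pressed like that for me to drive the screws: do not let go, never ram the plate to its end, and leave the mug, tape roll and red battery alone.

Things in the scene. Friction and masses are not known exactly. Their poses are not given: they have to be found in the camera images.
- case: Open-topped aluminium case with a battery fixed inside, 90 (x) x 60 (y) x 34 (z) mm, walls 4 mm, mouth inside 82 x 52 mm, about 0.26 kg, loose on the bench. Origin: middle of its underside; x along its length, z up. The short ends are alike: either may face the plate; it can be gripped across its 60 mm width.
- cover: Loose aluminium cover: plate 88 (x) x 58 (y) x 4 mm; locating lip below, 75 x 46 mm, 5 mm deep (about 3 mm play each way in the mouth); on top a black grip bar 50 (x) x 14 (y) x 18 mm. 0.09 kg. Lies on the bench lip down. Origin: middle of the lip's underside, x along its length, z up; plate top at z = 9 mm, bar top at 27 mm. Seated, its origin is 29 mm above the case's; either way round.
- bracket: Fixed aluminium angle bracket on the bench: upright 120 mm wide (y), 8 mm thick, 50 mm high, 50 mm deep foot behind. Origin: on the bench below the middle of the upright's front face, which looks to the robot. Its x axis is level: the pressing direction, from the robot's side into the bracket; y along the upright, z up.
- plate: Sprung steel plate of the bracket, 56 (y) x 28 (z) mm, 8 mm thick, on two pins. Origin: middle of its front face, 20 mm above the bench; at rest 35 mm in front of the bracket's origin. Slides only along bracket x, 25 mm to a hard end; spring: 2 N to start, then 0.5 N per mm (8.5 N at 13 mm, 14.5 N at the end). The case's bench friction adds up to about 3 N on the tool.
- mug: White dotted mug, 91 mm high, standing to the left; origin under its middle. Leave it alone.
- tape_roll: Roll of black tape, 68 mm across, 19 mm high; origin under its middle. Leave it alone.
- battery: Red block battery lying on the bench, 26 x 48 x 18 mm; origin under its middle. Leave it alone.

How it is judged:
By the outcome, as a careful person would: the job done as asked, in the order asked, and still so for the second after the job is handed in, while the arm keeps its last pose, push and grip.
It also fails if it takes over 58 s, if anything falls off the work surface, if the arm or the gripper's body presses on something with over 40 N, if the wrist force passes 120 N, or if a joint passes its speed limit or range.

### The arm

A 6-joint arm with a two-finger parallel gripper is mounted at the origin on a cart in front of the work surface, level with it; the furniture and walls round the work are solid. World frame = base frame: x ahead of the robot, y to its left, z up, the work surface at z = 0. Lengths are in m, angles in rad, forces in N, time in s.
With the tool pointing down it reaches from about 0.35 to 0.975 m from the base axis. Payload 4.9 kg.
Tool frame: the origin (TCP) lies on the centre line of the jaws, within the pads' length; the fingertips stand manip.tip_reach ahead of it and the grasp point (between the pads) is the TCP (manip.tip_reach is the distance from the TCP to the fingertips, in m); z points along the fingers, y is the line along which they close (so a half turn about z gives the same grasp; the last joint's range is limited). The gripper opens to 85 mm and grips with 20 to 120 N. Pads are 22 mm wide; open, the fingers measure 114 mm over their backs; the gripper's body (76 mm by 85 mm) begins 54 mm behind the grasp point. The pads swing forward as they close: fully open they stand 13 mm farther back than shut.
Start: joints at [1.065, 0.053, 1.613, -0, 1.476, -0.119], TCP at [0.236, 0.579, 0.25] pointing down, gripper open.
Joint ranges: [-3.01, 3.01], [-1.01, 2.22], [0.06, 2.58], [-1.02, 4.17], [0.09, 2.62], [-3.14, 3.14]. Speed limits (rad/s): [2.57, 2.57, 3.14, 3.14, 3.14, 3.14].

### API

Orientations are given as a unit quaternion [w, x, y, z].
In Python, from plant import manip gives the robot as it stands. The module is installed in compiled form; this text tells all that it offers.
- The arm moves only by the tool move_arm, never from a script. Its argument "rows" is a list of rows, each a list of 7 numbers: the shift along the tool's x, y, z in cm, then the turn, a rotation vector about the tool's x, y, z in degrees, then the opening, from -1 (shut) to 1 (fully open). In form: [[tx, ty, tz, ax, ay, az, jaw], ...]. A call has 1 to 20 rows; each row shifts and turns the commanded pose from where the row before left it, along the tool's axes as they then stand; what a row does not reach is not made up. A row lasts 1/12 s, in which the tool goes at most 41.7 mm and 7.16 degrees, less where a joint would pass 70% of its speed; a pose out of reach is approached as far as the arm can. A call is refused whole if a number of a shift passes 4.17 or a number of a turn 7.16, either way. A call with a gripper value outside its range is refused whole. The fingers move at their own pace and stop on an object; the grip force is fixed at half the most. Time passes only in rows, so rows that do not move let the fingers close. It gives the time, the measured TCP pose, the force, the opening and the grip force at its end, in the units of the state.
- manip.state(): the state, without advancing time (a new reading comes with each control period).
- manip.grab_frame(name): name is "scene" or "top"; returns a dict with "img" (420x560x3 uint8, blue, green, red), "mtx" (3x3 intrinsics, pixels), "R" (3x3) and "t" (3): a world point X has camera coordinates R X + t. Camera axes: x right, y down, z forward; pixel columns grow to the right and rows downward; lengths in m; the calibration is good to about 2 mm. A picture is of the moment at which its call begins. There is no depth.
- manip.job_done(): hands the job in; it is judged then, once.
The state is a dict: "time": time; "joint_pos": joint angles; "joint_vel": joint speeds; "joint_efforts": joint torques, N m; "tool_pos": TCP position; "tool_rot": TCP orientation; "contact_force": force on the tool from outside, world axes, zero at the start; "ft_torque": the same for the moment, N m; "gripper_width": opening from 0.0 (shut) to 1.0 (fully open); "grasp_force": force on a finger pad.
Only numpy, scipy, OpenCV 4.12 (cv2) and the standard library are available. Lean on these libraries where they do the work, as an engineer would, in place of code of your own. Each camera call takes 0.05 s, during which the arm holds its last target. There are 200 camera calls.

## Working session

There is one attempt and no reset: what is moved stays moved. The work goes in short steps, Python scripts to look and compute and a tool call to move; the robot and the scene stay as the last step left them, time stands still between calls to the robot, and variables do not carry over. Pictures are saved under pics/ and viewed, at most 10 in all, crops included, and the job is handed in when it is done.

Besides the shell and the picture viewer there is one more tool, called after "Call:" as a command line: name --pt "numbers of a row" for each row, then --argument value for the rest. move_arm: Moves the arm, as the interface text tells. Its arguments: {"type":"object","properties":{"rows":{"type":"array","items":{"type":"array","items":{"type":"number"}}}},"required":["rows"]}

```bash
mkdir -p pics
cat > h.py <<'E'
import numpy as np, cv2
from plant import manip
def grab(n,f):
    d=manip.grab_frame(n); cv2.imwrite('pics/'+f+'.png',d['img']); np.savez('pics/'+f+'.npz',**d); return d
def ray(f,u,v,z):
    d=np.load('pics/'+f+'.npz'); R,t=d['R'],d['t']; c=-R.T@t
    r=R.T@np.linalg.inv(d['mtx'])@np.array([u,v,1.]); return c+r*(z-c[2])/r[2]
def proj(f,X):
    d=np.load('pics/'+f+'.npz'); p=d['mtx']@(d['R']@np.array(X,float)+d['t']); return p[:2]/p[2]
E
python3 - <<'E'
from h import *
for n in('scene','top'):
    d=grab(n,n+'1'); print(n,-d['R'].T@d['t'],d['mtx'][0,0],d['R'][2])
print(manip.state(),manip.tip_reach)
E
```

```text
scene [-0.11879669 -0.59281009  0.49456094] 529.1043775299805 [ 0.66348728  0.60963825 -0.43373474]
top [0.50003027 0.0188396  1.00770048] 460.82330258056754 [ 0.06173008 -0.01314302 -0.99800634]
{'time': 0.1, 'joint_pos': array([ 1.06496769e+00,  5.32945243e-02,  1.61415092e+00,  1.20967600e-05,
        1.47600144e+00, -1.19004991e-01]), 'joint_vel': array([-0.00094522, -0.00066337, -0.00294597, -0.00103333, -0.00044671,
       -0.00033858]), 'joint_efforts': array([-1.73879348e-04, -3.94906855e+01, -3.71361673e+01, -8.92361231e-05,
        3.90304936e-03, -6.75008081e-06]), 'tool_pos': array([0.23552331, 0.57835677, 0.24918709]), 'tool_rot': array([-2.90686173e-04,  1.92208698e-01,  9.81353635e-01, -8.80384416e-04]), 'contact_force': array([ 0.18691251, -0.42110948,  0.15052549]), 'ft_torque': array([0.02316663, 0.02080511, 0.00578694]), 'grasp_force': 0.0, 'gripper_width': 0.9993368032299289} 0.019
```

View pics/top1.png

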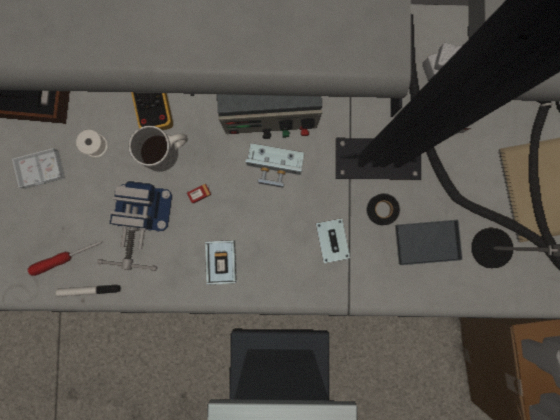

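View pics/scene1.png

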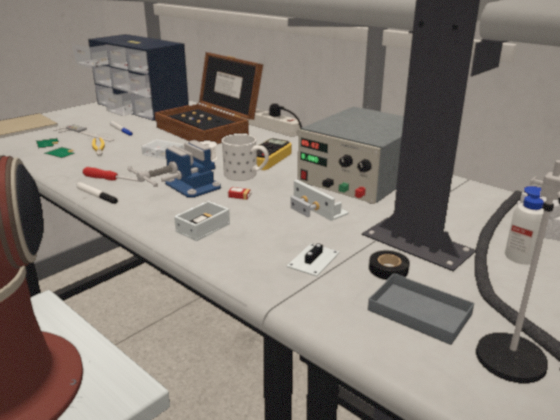

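The top view shows the case at about (221,262), the cover at (333,241), the bracket at (275,158) with its plate near (271,183), the battery at (199,194), the mug at (152,147) and the tape at (383,209). I'll enlarge the working area.

Run:
```python
import cv2
a=cv2.imread('pics/top1.png')[135:295,190:360]
a=cv2.resize(a[:,:160],None,fx=3.75,fy=3.75,interpolation=cv2.INTER_CUBIC)
cv2.imwrite('pics/c1.png',a)
```

```text
(no output)
```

View pics/c1.png

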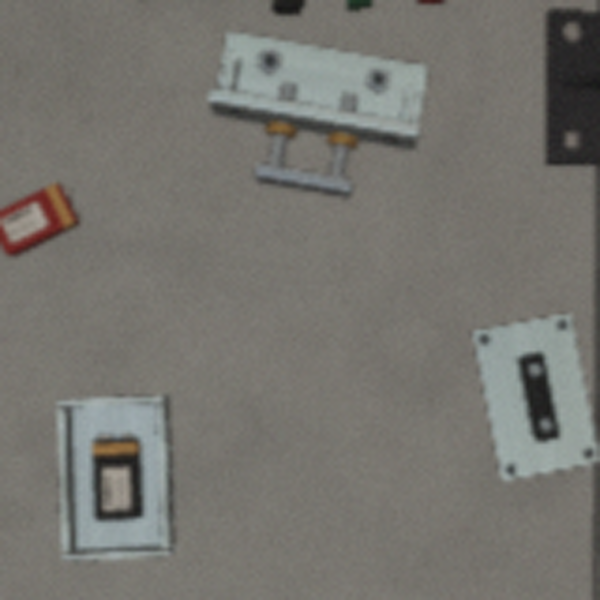

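Run:
```python
from h import *
def w(u,v,z): return ray('top1',190+(u+.5)/3.75-.5,135+(v+.5)/3.75-.5,z)[:2]
def box(n,P,z):
    q=np.array([w(*p,z) for p in P]); s=[np.linalg.norm(q[i]-q[i-1]) for i in range(4)]
    a=(q[0]+q[1]-q[2]-q[3]); print(n,q.mean(0),'sides',np.round(s,4),'long yaw',np.degrees(np.arctan2(a[1],a[0])))
box('case',[(57,402),(167,396),(172,552),(62,558)],.034)
box('cover',[(474,332),(571,314),(600,461),(504,480)],.009)
box('bar',[(519,356),(542,353),(558,436),(535,440)],.027)
a,b=w(209,100,.05),w(417,138,.05); print('upright',(a+b)/2,a-b,np.linalg.norm(a-b),np.degrees(np.arctan2(a[1]-b[1],a[0]-b[0]))-90)
a,b=w(256,179,.034),w(349,194,.034); print('plate',(a+b)/2,a-b,np.linalg.norm(a-b),np.degrees(np.arctan2(a[1]-b[1],a[0]-b[0]))-90)
box('batt',[(-20,215),(58,185),(76,220),(8,255)],.018)
```

```text
case [0.45284175 0.13612169] sides [0.0869 0.0617 0.087  0.0614] long yaw 3.199377022176308
cover [ 0.50133104 -0.10353263] sides [0.0869 0.0573 0.0864 0.0566] long yaw 11.860545026164832
bar [ 0.50152694 -0.10203124] sides [0.0484 0.0132 0.0478 0.0133] long yaw 11.392859241217796
upright [0.65407208 0.02825986] [0.01934355 0.11648789] 0.1180830251925607 -9.428294699547934
plate [0.61800695 0.03372771] [0.00764377 0.05280105] 0.053351458205748485 -8.237226840687
batt [0.59869221 0.18964939] sides [0.0282 0.0477 0.0228 0.0436] long yaw 32.71905752361051
```

```bash
cat >> h.py <<'E'
from scipy.spatial.transform import Rotation as Rn
def go(p,yaw):
    """print turn about tool z (deg) to put tool y at world yaw, level fix, then shift (cm) in axes after the turn"""
    s=manip.state(); q=s['tool_rot']; R=Rn.from_quat([q[1],q[2],q[3],q[0]])
    a=np.radians(yaw); T=Rn.from_matrix(np.array([[-np.sin(-a)*1.0,np.cos(a),0],[-np.cos(a),np.sin(a),0],[0,0,-1]]).T.reshape(3,3).T)
    y=np.array([np.cos(a),np.sin(a),0]); z=np.array([0,0,-1.]); x=np.cross(y,z)
    T=Rn.from_matrix(np.c_[x,y,z]); d=np.asarray(p)-s['tool_pos']
    print('t',round(s['time'],2),'turn',np.round(np.degrees((R.inv()*T).as_rotvec()),2),'shift',np.round(100*T.inv().apply(d),2),'pos',np.round(s['tool_pos'],4),'F',np.round(s['contact_force'],1),'w',round(s['gripper_width'],3),'g',round(s['grasp_force'],1))
E
sed -i '/T=Rn.from_matrix(np.array/s/; T=.*//' h.py
python3 -c "
from h import *
go([.5015,-.1028,.12],101.6)"
```

```text
t 0.1 turn [ -0.1   -0.04 -33.76] shift [-12.36 -72.07  12.92] pos [0.2355 0.5784 0.2492] F [ 0.2 -0.4  0.2] w 0.999 g 0.0
```

Call:
move_arm --pt "0 0 0 0 0 -6.75 1" --pt "0 0 0 0 0 -6.75 1" --pt "0 0 0 0 0 -6.75 1" --pt "0 0 0 0 0 -6.75 1" --pt "0 0 0 0 0 -6.75 1" --pt "-0.3 -1.8 0 0 0 0 1" --pt "-0.6 -3.4 0 0 0 0 1" --pt "-0.6 -3.4 0 0 0 0 1" --pt "-0.6 -3.4 0 0 0 0 1" --pt "-0.6 -3.4 0 0 0 0 1" --pt "-0.6 -3.4 0 0 0 0 1" --pt "-0.6 -3.4 0 0 0 0 1" --pt "-0.6 -3.4 0 0 0 0 1" --pt "-0.6 -3.4 0 0 0 0 1" --pt "-0.6 -3.4 0 0 0 0 1" --pt "-0.6 -3.4 0 0 0 0 1" --pt "-0.6 -3.4 0 0 0 0 1" --pt "-0.6 -3.4 0 0 0 0 1" --pt "-0.6 -3.4 0 0 0 0 1" --pt "-0.6 -3.4 0 0 0 0 1"

```text
time: 1.77
tool_pos: [0.4202, 0.1107, 0.25]
tool_rot: [-0.0, -0.101, 0.995, 0.0]
contact_force: [0.4, 0.6, -0.6]
gripper_width: 1.001
grasp_force: 0.0
```

```bash
python3 -c "
from h import *
go([.5015,-.1028,.12],101.6)"
```

```text
t 1.77 turn [ 0.01 -0.   -0.01] shift [ -3.67 -22.55  13.  ] pos [0.4202 0.1107 0.25  ] F [ 0.4  0.6 -0.6] w 1.001 g 0.0
```

Call:
move_arm --pt "-0.5 -3 1 0 0 0 1" --pt "-0.5 -3 1.5 0 0 0 1" --pt "-0.5 -3 2 0 0 0 1" --pt "-0.5 -3 2 0 0 0 1" --pt "-0.5 -3 2 0 0 0 1" --pt "-0.4 -2.6 2 0 0 0 1" --pt "-0.4 -2.5 1.5 0 0 0 1" --pt "-0.3 -2 1 0 0 0 1" --pt "-0.1 -0.6 0 0 0 0 1" --pt "0 0 0 0 0 0 1" --pt "0 0 0 0 0 0 1"

```text
time: 2.68
tool_pos: [0.502, -0.1023, 0.1206]
tool_rot: [0.0, -0.101, 0.995, 0.0]
contact_force: [-0.2, 0.5, -0.3]
gripper_width: 1.0
grasp_force: 0.0
```

Run:
```python
from h import *
go([.5015,-.1028,.031],101.6)
grab('scene','s2'); grab('top','t2')
# second view of bar and cover from scene image 1
for n,f in(('bar',(0,0,.027)),('cover',(0,0,.009))): print(n,proj('scene1',[.5015,-.1028,f[2]]))
a=cv2.imread('pics/scene1.png')[150:290,160:360]; cv2.imwrite('pics/c2.png',cv2.resize(a,None,fx=4,fy=4,interpolation=cv2.INTER_CUBIC))
```

```text
t 2.68 turn [ 0.03  0.   -0.03] shift [ 0.06 -0.04  8.96] pos [ 0.502  -0.1023  0.1206] F [-0.2  0.5 -0.3] w 1.0 g 0.0
bar [314.65804622 247.80281109]
cover [314.34306386 256.73054331]
```

View pics/c2.png

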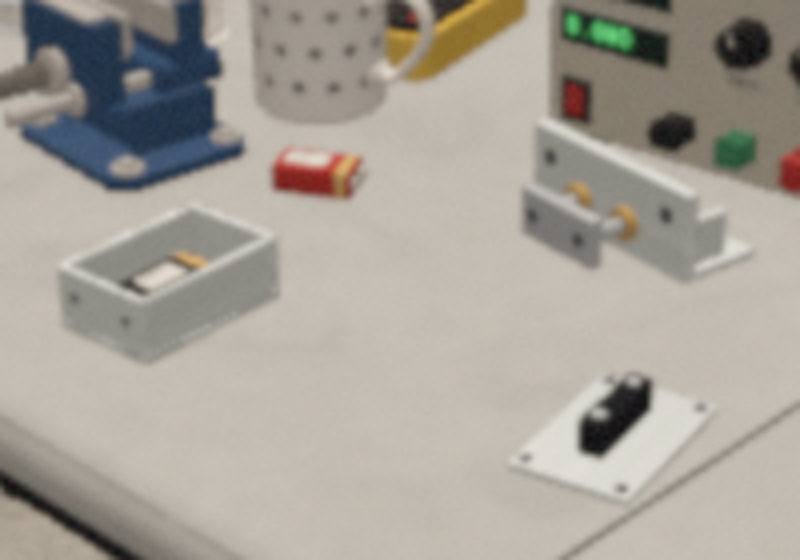

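The scene crop shows the case rim corners at (60,268),(193,206),(278,237),(143,302), the cover corners at (510,461),(612,373),(717,403),(624,502), and the plate face at (523,186)-(598,266). All of these are crop pixels, and they let me cross-check the top-view poses.

Run:
```python
from h import *
def w(u,v,z): return ray('scene1',160+(u+.5)/4-.5,150+(v+.5)/4-.5,z)[:2]
def box(n,P,z):
    q=np.array([w(*p,z) for p in P]); s=[np.linalg.norm(q[i]-q[i-1]) for i in range(4)]
    a=-q[0]+q[1]+q[2]-q[3]; print(n,q.mean(0),np.round(s,4),np.degrees(np.arctan2(a[1],a[0])))
box('case',[(60,268),(193,206),(278,237),(143,302)],.034)
box('cover',[(510,461),(612,373),(717,403),(624,502)],.009)
for n,A,B,z in(('plate top',(523,186),(601,228),.034),('plate bot',(521,222),(598,266),.006),('upright',(537,120),(694,199),.05)):
    a,b=w(*A,z),w(*B,z); print(n,(a+b)/2,np.linalg.norm(a-b),np.degrees(np.arctan2(a[1]-b[1],a[0]-b[0]))-90)
```

```text
case [0.44711724 0.13228152] [0.0556 0.0872 0.0574 0.0875] 3.3972784186928715
cover [ 0.49814357 -0.10440166] [0.0558 0.088  0.0523 0.0913] 11.299870208729578
plate top [0.61359719 0.027593  ] 0.06140036750705454 -9.583194317740677
plate bot [0.62394807 0.0375366 ] 0.06299522921354894 -10.236123878276942
upright [0.6493337  0.02440823] 0.12243535188443021 -9.809452652344262
```

Call:
move_arm --pt "0 0 1.5 0 0 0 0.2" --pt "0 0 2 0 0 0 0" --pt "0 0 2 0 0 0 0" --pt "0 0 1.5 0 0 0 0" --pt "0 0 1 0 0 0 0" --pt "0 0 0.5 0 0 0 0" --pt "0 0 0.4 0 0 0 0" --pt "0 0 0 0 0 0 0"

```text
time: 3.45
tool_pos: [0.5022, -0.1023, 0.0314]
tool_rot: [0.0, -0.101, 0.995, -0.0]
contact_force: [0.2, 0.1, -1.3]
gripper_width: 0.496
grasp_force: 0.0
```

```bash
python3 -c "
from h import *
go([.5015,-.1028,.031],101.6)"
```

```text
t 3.45 turn [-0.    0.01  0.02] shift [ 0.08 -0.04  0.04] pos [ 0.5022 -0.1023  0.0314] F [ 0.2  0.1 -1.3] w 0.496 g 0.0
```

Call:
move_arm --pt "0 0 0 0 0 0 -1" --pt "0 0 0 0 0 0 -1" --pt "0 0 0 0 0 0 -1" --pt "0 0 0 0 0 0 -1" --pt "0 0 0 0 0 0 -1" --pt "0 0 0 0 0 0 -1" --pt "0 0 -0.5 0 0 0 -1" --pt "0 0 -1.5 0 0 0 -1" --pt "0 0 -2 0 0 0 -1" --pt "0 0 -2 0 0 0 -1" --pt "0 0 -2 0 0 0 -1" --pt "0 0 0 0 0 0 -1" --pt "0 0 0 0 0 0 -1"

```text
time: 4.53
tool_pos: [0.5026, -0.1028, 0.112]
tool_rot: [0.001, -0.101, 0.995, -0.0]
contact_force: [0.0, -0.6, -1.1]
gripper_width: 0.147
grasp_force: 60.2
```

Run:
```python
from h import *
go([.4528,.136,.111],93.3)
d=grab('scene','s3')
p=proj('s3',[.502,-.1023,.085]).astype(int); print(p)
a=d['img'][p[1]-75:p[1]+75,p[0]-100:p[0]+100]; cv2.imwrite('pics/c3.png',cv2.resize(a,None,fx=4,fy=4,interpolation=cv2.INTER_CUBIC))
```

```text
t 4.53 turn [-0.06  0.11  8.28] shift [ 3.59 24.13  0.1 ] pos [ 0.5026 -0.1028  0.112 ] F [ 0.  -0.6 -1.1] w 0.147 g 60.2
[315 217]
```

View pics/c3.png

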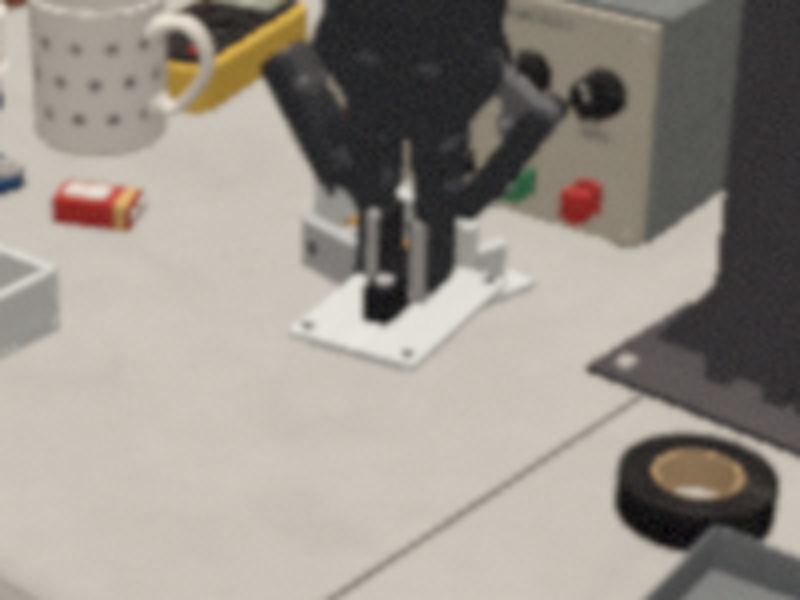

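The cover hangs level in the gripper; its near edge runs from crop (289,328) to (412,367). I'll use that to compare the cameras with the tool.

Run:
```python
from h import *
def w(u,v,z): return ray('s3',215+(u+.5)/4-.5,142+(v+.5)/4-.5,z)[:2]
z=.112-.0314+.009
a,b=w(290,329,z),w(411,367,z); d=(a-b)/np.linalg.norm(a-b); n=np.array([d[1],-d[0]])
print(a,b,np.linalg.norm(a-b),'center',(a+b)/2+n*.044,np.degrees(np.arctan2(n[1],n[0])))
# top view: cover seen?
d=grab('top','t3'); p=proj('t3',[.5,-.1,.09]); print(p)
s=d['img'][190:290,190:380]; cv2.imwrite('pics/c4.png',cv2.resize(s,None,fx=4,fy=4,interpolation=cv2.INTER_CUBIC))
```

```text
[ 0.44677782 -0.08748872] [ 0.455624   -0.14344521] 0.05665142633344893 center [ 0.49466117 -0.10859631] 8.98356818245685
[336.09974475 241.04837906]
```

View pics/c4.png

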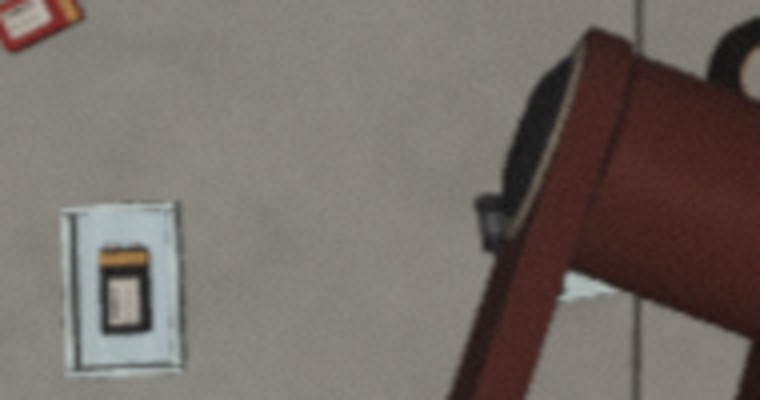

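The top view shows the case unmoved: the rim is centred near crop (123,290), which is pixel (220.5,262). The arm hides the cover. I'll carry the cover over the case.

Call:
move_arm --pt "0 0 0 0 0 4.15 -1" --pt "0 0 0 0 0 4.15 -1" --pt "0.2 1.1 0 0 0 0 -1" --pt "0.4 2.5 0 0 0 0 -1" --pt "0.4 3 0 0 0 0 -1" --pt "0.5 3.5 0 0 0 0 -1" --pt "0.5 3.5 0 0 0 0 -1" --pt "0.5 3.5 0 0 0 0 -1" --pt "0.4 3 0 0 0 0 -1" --pt "0.4 2.5 0 0 0 0 -1" --pt "0.2 1.1 0 0 0 0 -1" --pt "0 0.4 0 0 0 0 -1" --pt "0 0 1.5 0 0 0 -1" --pt "0 0 1.5 0 0 0 -1" --pt "0 0 0.5 0 0 0 -1" --pt "0 0 0 0 0 0 -1" --pt "0 0 0 0 0 0 -1"

```text
time: 6.05
tool_pos: [0.4531, 0.1354, 0.076]
tool_rot: [-0.001, -0.028, 1.0, -0.0]
contact_force: [-0.4, 0.1, 0.5]
gripper_width: 0.145
grasp_force: 60.2
```

Run:
```python
from h import *
go([.4535,.1358,.061],93.3)
d=grab('scene','s4')
p=proj('s4',[.4535,.1358,.05]).astype(int); print(p)
a=d['img'][p[1]-60:p[1]+60,p[0]-80:p[0]+80]; cv2.imwrite('pics/c5.png',cv2.resize(a,None,fx=5,fy=5,interpolation=cv2.INTER_CUBIC))
```

```text
t 6.05 turn [-0.01 -0.07 -0.05] shift [-0.04  0.04  1.5 ] pos [0.4531 0.1354 0.076 ] F [-0.4  0.1  0.5] w 0.145 g 60.2
[202 203]
```

View pics/c5.png

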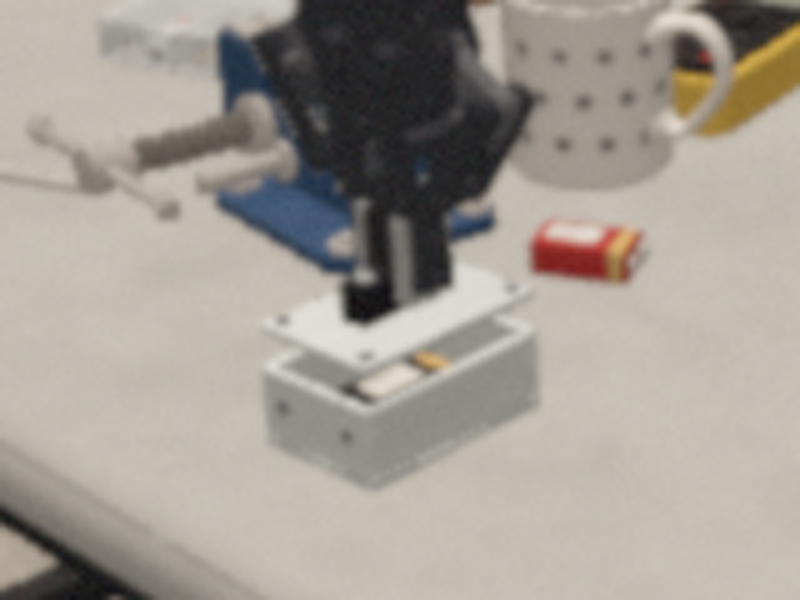

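The cover hovers over the case. Its left, front and right corners are at (262,324), (363,368) and (538,292), with the rim corners at (263,370), (370,410) and (540,328).

Run:
```python
from h import *
def w(u,v,z): return ray('s4',122+(u+.5)/5-.5,143+(v+.5)/5-.5,z)[:2]*1000
z=.076-.0314+.009
C=np.array([w(*p,z) for p in((262,324),(363,368),(538,292))]); K=np.array([w(*p,.034) for p in((263,370),(370,410),(540,328))])
print(C,K,(C-K),'expected diff +1,-1 | +1,+1 | -1,+1')
print('cover sides',np.linalg.norm(C[0]-C[1]),np.linalg.norm(C[1]-C[2]),'case',np.linalg.norm(K[0]-K[1]),np.linalg.norm(K[1]-K[2]))
```

```text
[[401.14192951 156.85216881]
 [404.05739946 100.81999773]
 [490.49237385 101.66135448]] [[400.46855065 158.05681249]
 [407.63448421 103.29579533]
 [496.10463697 107.81116841]] [[ 0.67337886 -1.20464368]
 [-3.57708475 -2.4757976 ]
 [-5.61226313 -6.14981393]] expected diff +1,-1 | +1,+1 | -1,+1
cover sides 56.107968787130716 86.43906916989987 case 55.22788792305247 88.58530648167289
```

Call:
move_arm --pt "0 0 0.5 0 0 0 -1" --pt "0 0 0.4 0 0 0 -1" --pt "0 0 0.1 0 0 0 -1" --pt "0 0 0.1 0 0 0 -1" --pt "0 0 0.1 0 0 0 -1" --pt "0 0 0 0 0 0 -1" --pt "0 0 0 0 0 0 -1"

```text
time: 6.68
tool_pos: [0.4533, 0.136, 0.0644]
tool_rot: [0.0, -0.029, 1.0, -0.0]
contact_force: [-0.6, 0.2, -1.2]
gripper_width: 0.144
grasp_force: 60.2
```

Call:
move_arm --pt "0 0 0.1 0 0 0 -1" --pt "0 0 0.1 0 0 0 -1" --pt "0 0 0 0 0 0 -1" --pt "0 0 0 0 0 0 -1"

```text
time: 7.02
tool_pos: [0.4532, 0.136, 0.0622]
tool_rot: [-0.0, -0.029, 1.0, -0.0]
contact_force: [-0.4, 0.1, -1.6]
gripper_width: 0.145
grasp_force: 60.2
```

Call:
move_arm --pt "0 0 0.1 0 0 0 -1" --pt "0 0 0.05 0 0 0 -1" --pt "0 0 0.05 0 0 0 -1" --pt "0 0 0 0 0 0 -1" --pt "0 0 0 0 0 0 -1"

```text
time: 7.43
tool_pos: [0.4535, 0.1361, 0.0616]
tool_rot: [-0.0, -0.029, 1.0, -0.0]
contact_force: [-5.0, -1.2, 8.2]
gripper_width: 0.139
grasp_force: 61.5
```

Call:
move_arm --pt "0 0 0 0 0 0 -0.4" --pt "0 0 0 0 0 0 -0.1" --pt "0 0 0 0 0 0 0.1" --pt "0 0 -0.5 0 0 0 0.1" --pt "0 0 -1.5 0 0 0 0.5" --pt "0 0 -2 0 0 0 1" --pt "0 0 -2 0 0 0 1" --pt "0 0 0 0 0 0 1" --pt "0 0 0 0 0 0 1"

```text
time: 8.18
tool_pos: [0.4544, 0.1362, 0.1218]
tool_rot: [0.002, -0.029, 1.0, 0.0]
contact_force: [-0.4, -1.3, -0.7]
gripper_width: 0.999
grasp_force: 0.0
```

Run:
```python
from h import *
go([.4535,.1358,.025],93.3)
d=grab('scene','s5')
a=d['img'][150:270,122:282]; cv2.imwrite('pics/c6.png',cv2.resize(a,None,fx=5,fy=5,interpolation=cv2.INTER_CUBIC))
```

```text
t 8.18 turn [ 0.02  0.19 -0.01] shift [ 0.09 -0.03  9.68] pos [0.4544 0.1362 0.1218] F [-0.4 -1.3 -0.7] w 0.999 g 0.0
```

View pics/c6.png

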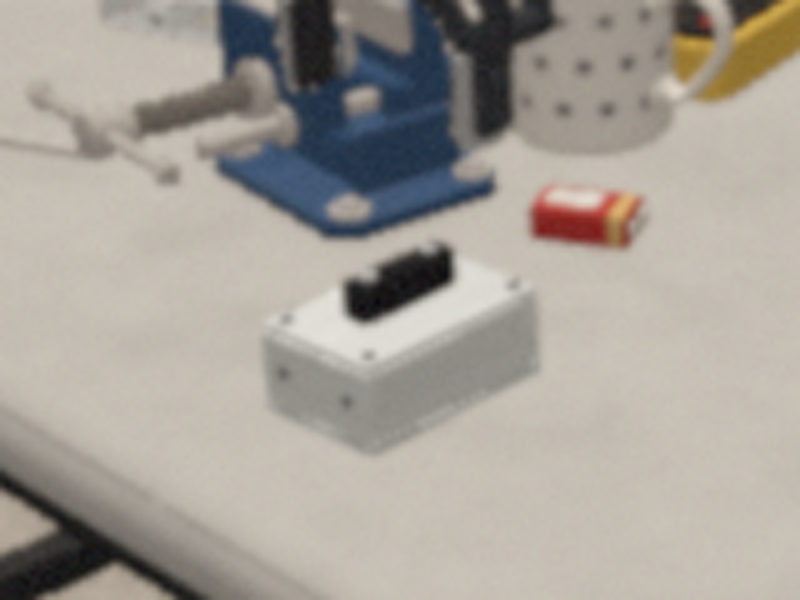

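The cover sits flush and level in the case, with its top corners on the rim at about (265,325), (372,370) and (537,290). Next I'll grip the case across its width.

Call:
move_arm --pt "0 0 1.5 0 0 0 1" --pt "0 0 2 0 0 0 1" --pt "0 0 2 0 0 0 1" --pt "0 0 1.5 0 0 0 1" --pt "0 0 1.2 0 0 0 1" --pt "0 0 1 0 0 0 1" --pt "0 0 0.4 0 0 0 1" --pt "0 0 0 0 0 0 1" --pt "0 0 0 0 0 0 1"

```text
time: 8.98
tool_pos: [0.4532, 0.136, 0.0242]
tool_rot: [-0.0, -0.029, 1.0, -0.0]
contact_force: [-0.7, 0.3, 0.8]
gripper_width: 1.002
grasp_force: 0.0
```

```bash
python3 -c "
from h import *
go([.453,.1358,.025],93.3)"
```

```text
t 8.98 turn [-0.   -0.03 -0.01] shift [ 0.02 -0.02 -0.08] pos [0.4532 0.136  0.0242] F [-0.7  0.3  0.8] w 1.002 g 0.0
```

Call:
move_arm --pt "0 0 0 0 0 0 0.4" --pt "0 0 0 0 0 0 0.2" --pt "0 0 0 0 0 0 0" --pt "0 0 0 0 0 0 -0.3" --pt "0 0 0 0 0 0 -0.3" --pt "0 0 0 0 0 0 -0.3" --pt "0 0 -0.5 0 0 0 -0.3" --pt "0 0 -0.7 0 0 0 -0.3" --pt "0 0 0 0 0 0 -0.3" --pt "0 0 0 0 0 0 -0.3"

```text
time: 9.82
tool_pos: [0.453, 0.136, 0.0362]
tool_rot: [-0.0, -0.029, 1.0, -0.0]
contact_force: [0.2, -0.1, -4.8]
gripper_width: 0.69
grasp_force: 66.7
```

```bash
python3 -c "
from h import *
print(manip.state()['ft_torque'])
d=np.array([np.cos(np.radians(-9.2)),np.sin(np.radians(-9.2))])
c=np.array([.618,.0335])-.055*d; print(c)
go([*c,.0364],80.8)"
```

```text
[-0.09711016  0.00897633 -0.05171577]
[0.56370751 0.04229347]
t 9.82 turn [-0.   -0.   12.49] shift [-12.42  -7.48  -0.02] pos [0.453  0.136  0.0362] F [ 0.2 -0.1 -4.8] w 0.69 g 66.7
```

Call:
move_arm --pt "0 0 0 0 0 4 -0.3" --pt "0 0 0 0 0 4.5 -0.3" --pt "0 0 0 0 0 4 -0.3" --pt "-0.4 -0.3 0 0 0 0 -0.3" --pt "-0.8 -0.5 0 0 0 0 -0.3" --pt "-1.2 -0.7 0 0 0 0 -0.3" --pt "-1.5 -0.9 0 0 0 0 -0.3" --pt "-1.5 -0.9 0 0 0 0 -0.3" --pt "-1.5 -0.9 0 0 0 0 -0.3" --pt "-1.5 -0.9 0 0 0 0 -0.3" --pt "-1.5 -0.9 0 0 0 0 -0.3" --pt "-1.2 -0.7 0 0 0 0 -0.3" --pt "-0.8 -0.5 0 0 0 0 -0.3" --pt "-0.4 -0.2 0 0 0 0 -0.3" --pt "0 0 0 0 0 0 -0.3" --pt "0 0 0 0 0 0 -0.3"

```text
time: 11.15
tool_pos: [0.5625, 0.0434, 0.036]
tool_rot: [-0.001, 0.08, 0.997, 0.0]
contact_force: [0.1, 0.5, -3.8]
gripper_width: 0.692
grasp_force: 66.6
```

Run:
```python
from h import *
go([.5637,.0423,.0245],80.8)
d=grab('scene','s6'); e=grab('top','t6')
p=proj('s6',[.59,.04,.03]).astype(int); print(p, proj('t6',[.59,.04,.03]))
a=cv2.resize(d['img'][p[1]-60:p[1]+60,p[0]-50:p[0]+50],None,fx=4,fy=5,interpolation=cv2.INTER_CUBIC)
a=cv2.resize(d['img'][p[1]-55:p[1]+45,p[0]-55:p[0]+45],(400,400),interpolation=cv2.INTER_CUBIC)
b=cv2.resize(e['img'][140:240,220:320],(400,400),interpolation=cv2.INTER_CUBIC)
cv2.imwrite('pics/c7.png',np.hstack([a,b]))
```

```text
t 11.15 turn [ 0.01 -0.06 -0.01] shift [-0.14 -0.09  1.15] pos [0.5625 0.0434 0.036 ] F [ 0.1  0.5 -3.8] w 0.692 g 66.6
[287 204] [267.15529468 197.62476725]
```

View pics/c7.png

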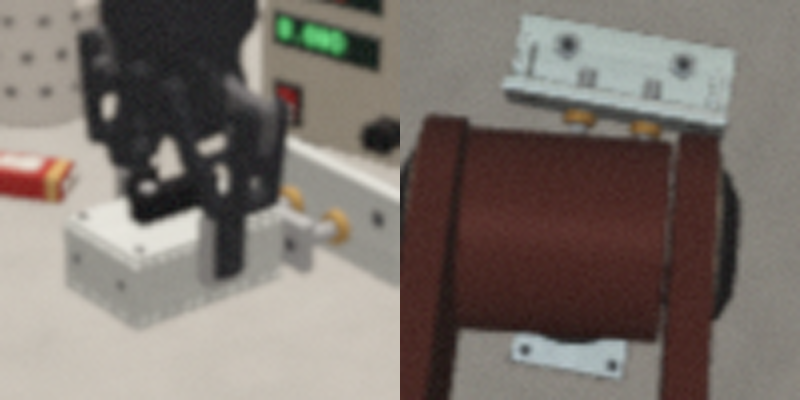

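The right (top) pane shows the lid's rear edge from (512,358) to (624,377) and the upright's front edge from (502,95) to (725,130). In the left pane the case is level, a little short of the plate. I'll check lateral centring and squareness in the bracket frame.

Run:
```python
from h import *
def w(u,v,z): return ray('t6',220+(u-400+.5)/4-.5,140+(v+.5)/4-.5,z)[:2]*1000
a,b=w(502,94,.05),w(725,130,.05); m=(a+b)/2
l,r=w(512,358,.05),w(624,377,.05); c=(l+r)/2
print('upright',m,np.linalg.norm(a-b),'case back',c,np.linalg.norm(l-r))
print('angles',[np.degrees(np.arctan2(*(p-q)[::-1]))-90 for p,q in((a,b),(l,r))])
for yaw in(-9,-9.5):
    d=np.array([np.cos(np.radians(yaw)),np.sin(np.radians(yaw))]); n=np.array([-d[1],d[0]])
    s=manip.state()['tool_pos'][:2]*1000; pl=np.array([618,33.7])
    print(yaw,'lat case-upright',(c-m)@n,'tcp-upright',(s-m)@n,'tcp-plate',(s-pl)@n,'plate-upr',(pl-m)@n,'gap tcp->upright',(m-s)@d,'caseback->upr',(m-c)@d)
```

```text
upright [651.41210766  28.4201709 ] 118.24061677768476 case back [517.40296623  49.80406589] 58.93757744328193
angles [np.float64(-8.236522391568968), np.float64(-8.727336159615504)]
-9 lat case-upright 0.15697541100625756 tcp-upright 1.2104272392474709 tcp-plate 1.2224067843167479 plate-upr -0.011979545069277897 gap tcp->upright 90.63955359817675 caseback->upr 135.7044446915126
-9.5 lat case-upright -1.0272602200239973 tcp-upright 0.4194118678559011 tcp-plate 0.7265808237669766 plate-upr -0.3071689559110755 gap tcp->upright 90.64666515798235 caseback->upr 135.70064733357697
```

Call:
move_arm --pt "0 -0.05 0.4 0 0 0 -0.3" --pt "0 0 0.4 0 0 0 -0.3" --pt "0 0 0.2 0 0 0 -0.3" --pt "0 0 0.1 0 0 0 -0.3" --pt "0 0 0.05 0 0 0 -0.3" --pt "0 0 0 0 0 0 -0.3" --pt "0 0 0 0 0 0 -0.3"

```text
time: 11.83
tool_pos: [0.5628, 0.043, 0.0256]
tool_rot: [-0.0, 0.08, 0.997, 0.0]
contact_force: [-4.9, 1.2, 5.6]
gripper_width: 0.691
grasp_force: 67.7
```

Call:
move_arm --pt "0 0 -0.05 0 0 0 -0.3" --pt "0 0 0 0 0 0 -0.3" --pt "0 0 0 0 0 0 -0.3"

```text
time: 12.08
tool_pos: [0.563, 0.043, 0.0257]
tool_rot: [0.0, 0.08, 0.997, 0.0]
contact_force: [-2.9, 1.7, 3.6]
gripper_width: 0.69
grasp_force: 67.5
```

```bash
python3 -c "
from h import *
go([.5637,.0418,.0256],80.8); s=manip.state(); print(s['contact_force'],s['ft_torque'])"
```

```text
t 12.08 turn [ 0.02  0.02 -0.01] shift [-0.09 -0.1   0.01] pos [0.563  0.043  0.0257] F [-2.9  1.7  3.6] w 0.69 g 67.5
[-2.85462228  1.71789316  3.62236263] [0.23823394 0.38732458 0.05132005]
```

Call:
move_arm --pt "0 0 -0.04 0 0 0 -0.3" --pt "-0.2 -0.02 -0.03 0 0 0 -0.3" --pt "-0.2 -0.02 0 0 0 0 -0.3" --pt "-0.2 0 0 0 0 0 -0.3" --pt "-0.2 0 0 0 0 0 -0.3" --pt "0 0 0 0 0 0 -0.3" --pt "0 0 0 0 0 0 -0.3"

```text
time: 12.67
tool_pos: [0.5709, 0.0409, 0.0257]
tool_rot: [0.0, 0.08, 0.997, -0.0]
contact_force: [0.2, 0.1, -1.9]
gripper_width: 0.687
grasp_force: 66.9
```

```bash
python3 -c "
from h import *
go([.573,.0403,.0256],80.8)"
```

```text
t 12.67 turn [-0.01  0.04 -0.02] shift [-0.21 -0.02  0.01] pos [0.5709 0.0409 0.0257] F [ 0.2  0.1 -1.9] w 0.687 g 66.9
```

Call:
move_arm --pt "-0.1 0 0.02 0 0 0 -0.3" --pt "-0.1 0 0 0 0 0 -0.3" --pt "-0.1 0 0 0 0 0 -0.3" --pt "-0.1 0 0 0 0 0 -0.3" --pt "0 0 0 0 0 0 -0.3" --pt "0 0 0 0 0 0 -0.3"

```text
time: 13.17
tool_pos: [0.5748, 0.0404, 0.0257]
tool_rot: [0.0, 0.08, 0.997, -0.0]
contact_force: [0.1, 0.4, -3.3]
gripper_width: 0.69
grasp_force: 66.6
```

```bash
python3 -c "
from h import *
go([.573,.0403,.0256],80.8)"
```

```text
t 13.17 turn [ 0.    0.04 -0.01] shift [ 0.17 -0.04  0.01] pos [0.5748 0.0404 0.0257] F [ 0.1  0.4 -3.3] w 0.69 g 66.6
```

Call:
move_arm --pt "-0.1 0 0.03 0 0 0 -0.3" --pt "-0.1 0 0.01 0 0 0 -0.3" --pt "-0.1 0 0 0 0 0 -0.3" --pt "-0.1 0 0 0 0 0 -0.3" --pt "0 0 0 0 0 0 -0.3" --pt "0 0 0 0 0 0 -0.3"

```text
time: 13.67
tool_pos: [0.578, 0.04, 0.0257]
tool_rot: [-0.001, 0.08, 0.997, 0.0]
contact_force: [-6.1, 1.1, 3.5]
gripper_width: 0.686
grasp_force: 67.5
```

```bash
python3 -c "
from h import *
go([.583,.0388,.0256],80.8)"
```

```text
t 13.67 turn [-0.01 -0.11  0.01] shift [-0.52 -0.03  0.01] pos [0.578  0.04   0.0257] F [-6.1  1.1  3.5] w 0.686 g 67.5
```

Call:
move_arm --pt "-0.1 0 -0.02 0 0 0 -0.3" --pt "-0.1 0 -0.01 0 0 0 -0.3" --pt "-0.1 0 0 0 0 0 -0.3" --pt "-0.1 0 0 0 0 0 -0.3" --pt "-0.1 0 0 0 0 0 -0.3" --pt "-0.1 0 0 0 0 0 -0.3" --pt "0 0 0 0 0 0 -0.3" --pt "0 0 0 0 0 0 -0.3"

```text
time: 14.33
tool_pos: [0.5829, 0.0392, 0.0257]
tool_rot: [-0.002, 0.08, 0.997, 0.0]
contact_force: [-8.0, 0.5, 5.2]
gripper_width: 0.687
grasp_force: 67.8
```

```bash
python3 -c "
from h import *
go([.589,.0378,.0256],80.8)
s=manip.state();print(s['contact_force'],s['ft_torque'])"
```

```text
t 14.33 turn [-0.02 -0.25  0.02] shift [-0.62 -0.04  0.01] pos [0.5829 0.0392 0.0257] F [-8.   0.5  5.2] w 0.687 g 67.8
[-7.97296841  0.51170443  5.18387398] [0.20599721 1.00627434 0.13528157]
```

Call:
move_arm --pt "0 0 -0.04 0 -0.1 0 -0.3" --pt "0 0 -0.02 0 -0.1 0 -0.3" --pt "0 0 0 0 0 0 -0.3" --pt "0 0 0 0 0 0 -0.3" --pt "0 0 0 0 0 0 -0.3"

```text
time: 14.75
tool_pos: [0.5829, 0.0392, 0.0257]
tool_rot: [-0.0, 0.08, 0.997, -0.0]
contact_force: [-5.9, 0.3, 0.8]
gripper_width: 0.692
grasp_force: 67.2
```

```bash
python3 -c "
from h import *
go([.589,.0378,.0256],80.8)
s=manip.state();print(s['contact_force'],s['ft_torque'])"
```

```text
t 14.75 turn [-0.01 -0.03  0.02] shift [-0.62 -0.04  0.01] pos [0.5829 0.0392 0.0257] F [-5.9  0.3  0.8] w 0.692 g 67.2
[-5.93830202  0.27947699  0.81046357] [0.24974967 0.81810094 0.11994865]
```

Call:
move_arm --pt "-0.1 0 0 0 0 0 -0.3" --pt "-0.1 0 0 0 0 0 -0.3" --pt "-0.1 0 0 0 0 0 -0.3" --pt "-0.1 0 0 0 -0.1 0 -0.3" --pt "-0.1 0 0 0 0 0 -0.3" --pt "-0.1 0 0 0 0 0 -0.3" --pt "0 0 0 0 0 0 -0.3" --pt "0 0 0 0 0 0 -0.3" --pt "0 0 0 0 0 0 -0.3" --pt "0 0 0 0 0 0 -0.3"

```text
time: 15.58
tool_pos: [0.5876, 0.0384, 0.0257]
tool_rot: [-0.001, 0.08, 0.997, -0.0]
contact_force: [-11.5, 1.0, 6.1]
gripper_width: 0.69
grasp_force: 67.8
```

Run:
```python
from h import *
go([.589,.0378,.0256],80.8)
s=manip.state();print(s['contact_force'],s['ft_torque'])
d=grab('scene','s8'); e=grab('top','t8')
a=cv2.resize(d['img'][149:249,232:332],(400,400),interpolation=cv2.INTER_CUBIC)
b=cv2.resize(e['img'][140:240,220:320],(400,400),interpolation=cv2.INTER_CUBIC)
cv2.imwrite('pics/c8.png',np.hstack([a,b]))
```

```text
t 15.58 turn [-0.03 -0.14  0.04] shift [-0.15 -0.04  0.01] pos [0.5876 0.0384 0.0257] F [-11.5   1.    6.1] w 0.69 g 67.8
[-11.48379234   0.95723003   6.14133205] [0.32184939 1.49739128 0.20567251]
```

View pics/c8.png

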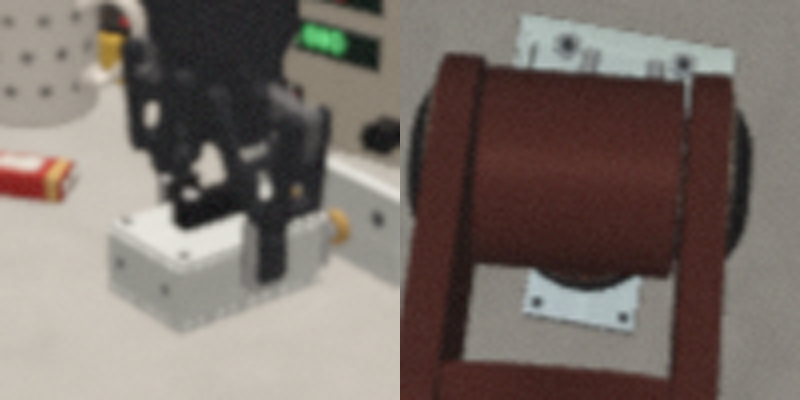

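The case sits flat and square against the plate. In the left pane the pins are about half covered by the pressed plate; in the right pane the lid's rear edge runs from (522,313) to (634,331). I'll relieve the extra downward load so the force reading is clean.

Call:
move_arm --pt "0 0 -0.04 0 -0.1 0 -0.3" --pt "0 0 -0.03 0 -0.05 0 -0.3" --pt "0 0 0 0 0 0 -0.3" --pt "0 0 0 0 0 0 -0.3" --pt "0 0 0 0 0 0 -0.3" --pt "0 0 0 0 0 0 -0.3"

```text
time: 16.18
tool_pos: [0.5875, 0.0384, 0.0257]
tool_rot: [0.0, 0.08, 0.997, -0.0]
contact_force: [-9.6, 0.8, 1.5]
gripper_width: 0.691
grasp_force: 67.1
```

Run:
```python
from h import *
go([.589,.0378,.0256],80.8)
s=manip.state();print(s['contact_force'],s['ft_torque'],s['joint_vel'].max())
def w(u,v,z): return ray('t8',220+(u-400+.5)/4-.5,140+(v+.5)/4-.5,z)[:2]*1000
l,r=w(522,313,.038),w(635,331,.038); c=(l+r)/2; m=np.array([652.7,28.3])
for yaw in(-9,-9.5):
    d=np.array([np.cos(np.radians(yaw)),np.sin(np.radians(yaw))]); n=np.array([-d[1],d[0]]); print('lat',(c-m)@n,'back->upright',(m-c)@d,'sink',35-((m-c)@d-89))
```

```text
t 16.18 turn [-0.03  0.03  0.04] shift [-0.16 -0.04  0.01] pos [0.5875 0.0384 0.0257] F [-9.6  0.8  1.5] w 0.691 g 67.1
[-9.63672846  0.80163881  1.5050192 ] [0.32599044 1.1738542  0.24509695] 0.0021711073180861124
lat -0.777234302329461 back->upright 112.33305111878047 sink 11.666948881219525
lat -1.7574830658574996 back->upright 112.32199125767175 sink 11.678008742328245
```

```bash
python3 -c "
from plant import manip
print(manip.job_done())"
```

```text
the job is handed in; nothing more can be done
None
```

The case is closed and stands flat on the bench, square to the sprung plate and within about 1–2 mm of its centre. The gripper is still holding it pressed at about 8 N, with the plate sunk roughly 12 mm, and the job is handed in.

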